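# Erect the tote and sort the finished watch-case housings

### The job

First fold all four walls of the empty green-nested tote fully upright. Then clear the finishing machine's catch tray: stand every housing with a green tag in a green pass nest inside the tote and every housing with a red tag in a red nest of the reject rack, one to a nest, flat on the nest's floor with the tag up, and leave the tote's walls standing. Leave the jar, the loupe and the tin where they are.

Things in the scene. Friction and masses are not known exactly. Their poses are not given: they have to be found in the camera images.
- finisher: Fixed blue machine, open aluminium catch tray in front. Origin: centre of the tray's underside, on the bench. Tray 270 (own x) by 150 (own y) mm, walls 4 mm thick and 18 mm high, floor 4 mm above the bench. On its own -y side, its face 125 mm from the origin, stands the machine (270 x 220 mm, 200 mm tall, handle to 245); a chute reaches to 80 mm from the origin, under 60 mm high.
- pass_case0: Loose cast brass watch-case housing with a GREEN (pass) tag; absent in some starts. Round puck 40 mm across (47 over lugs), 14 mm high, about 80 g; on its top centre stands the rigid coloured tag, 18 mm along own x, 10 mm along own y, from 14 to 34 mm above the underside: grip it across own y. Origin: centre of the underside; z up.
- pass_case1: Loose cast brass watch-case housing with a GREEN (pass) tag; absent in some starts. Round puck 40 mm across (47 over lugs), 14 mm high, about 80 g; on its top centre stands the rigid coloured tag, 18 mm along own x, 10 mm along own y, from 14 to 34 mm above the underside: grip it across own y. Origin: centre of the underside; z up.
- pass_case2: Loose cast brass watch-case housing with a GREEN (pass) tag; absent in some starts. Round puck 40 mm across (47 over lugs), 14 mm high, about 80 g; on its top centre stands the rigid coloured tag, 18 mm along own x, 10 mm along own y, from 14 to 34 mm above the underside: grip it across own y. Origin: centre of the underside; z up.
- pass_case3: Loose cast brass watch-case housing with a GREEN (pass) tag; absent in some starts. Round puck 40 mm across (47 over lugs), 14 mm high, about 80 g; on its top centre stands the rigid coloured tag, 18 mm along own x, 10 mm along own y, from 14 to 34 mm above the underside: grip it across own y. Origin: centre of the underside; z up.
- reject_case0: Loose cast brass watch-case housing with a RED (reject) tag; absent in some starts. Round puck 40 mm across (47 over lugs), 14 mm high, about 80 g; on its top centre stands the rigid coloured tag, 18 mm along own x, 10 mm along own y, from 14 to 34 mm above the underside: grip it across own y. Origin: centre of the underside; z up.
- reject_case1: Loose cast brass watch-case housing with a RED (reject) tag; absent in some starts. Round puck 40 mm across (47 over lugs), 14 mm high, about 80 g; on its top centre stands the rigid coloured tag, 18 mm along own x, 10 mm along own y, from 14 to 34 mm above the underside: grip it across own y. Origin: centre of the underside; z up.
- reject_case2: Loose cast brass watch-case housing with a RED (reject) tag; absent in some starts. Round puck 40 mm across (47 over lugs), 14 mm high, about 80 g; on its top centre stands the rigid coloured tag, 18 mm along own x, 10 mm along own y, from 14 to 34 mm above the underside: grip it across own y. Origin: centre of the underside; z up.
- tote: Fixed tray for passed housings: 144 mm square floor with green ribs forming 2 by 2 nests, on a 160 mm wooden base, and four hinged wooden walls, half open at the start. Nests: 54 mm square pockets, floor 4 mm and rib tops 12 mm above the bench, ribs 12 mm wide, centres 33 mm either side of the origin in own x and y. Origin: centre of the underside, on the bench.
- wall0 (a joint): Hinge of the tote wall on its own +x side, rad: 0 flat, pointing outward; 1.571 upright at its stop. Starts half raised (0.5 to 0.95). Stiff (0.05 N m friction), stays where left; a push of a few N inward and up on its free edge or outer face raises it. Hinge line 77 mm from the tote's origin, 4 mm above the bench. Wall 140 mm wide, 4 mm thick, free edge 44 mm from the hinge.
- wall1 (a joint): Hinge of the tote wall on its own +y side, rad: 0 flat, pointing outward; 1.571 upright at its stop. Starts half raised (0.5 to 0.95). Stiff (0.05 N m friction), stays where left; a push of a few N inward and up on its free edge or outer face raises it. Hinge line 77 mm from the tote's origin, 4 mm above the bench. Wall 140 mm wide, 4 mm thick, free edge 44 mm from the hinge.
- wall2 (a joint): Hinge of the tote wall on its own -x side, rad: 0 flat, pointing outward; 1.571 upright at its stop. Starts half raised (0.5 to 0.95). Stiff (0.05 N m friction), stays where left; a push of a few N inward and up on its free edge or outer face raises it. Hinge line 77 mm from the tote's origin, 4 mm above the bench. Wall 140 mm wide, 4 mm thick, free edge 44 mm from the hinge.
- wall3 (a joint): Hinge of the tote wall on its own -y side, rad: 0 flat, pointing outward; 1.571 upright at its stop. Starts half raised (0.5 to 0.95). Stiff (0.05 N m friction), stays where left; a push of a few N inward and up on its free edge or outer face raises it. Hinge line 77 mm from the tote's origin, 4 mm above the bench. Wall 140 mm wide, 4 mm thick, free edge 44 mm from the hinge.
- reject_rack: Fixed red-ribbed reject rack, 78 (own x) by 210 mm (own y), three 54 mm square nests in a row along own y, 66 mm apart; floor 4 mm, rib tops 12 mm above the bench, ribs 12 mm wide. Origin: centre of the underside.
- pass0 (a point): Centre of the floor of one green pass nest in the tote (54 mm square pocket, 8 mm deep); axes as the tote's.
- pass1 (a point): Centre of the floor of one green pass nest in the tote (54 mm square pocket, 8 mm deep); axes as the tote's.
- pass2 (a point): Centre of the floor of one green pass nest in the tote (54 mm square pocket, 8 mm deep); axes as the tote's.
- pass3 (a point): Centre of the floor of one green pass nest in the tote (54 mm square pocket, 8 mm deep); axes as the tote's.
- reject0 (a point): Centre of the floor of one red reject nest in the rack (54 mm square pocket, 8 mm deep); axes as the rack's.
- reject1 (a point): Centre of the floor of one red reject nest in the rack (54 mm square pocket, 8 mm deep); axes as the rack's.
- reject2 (a point): Centre of the floor of one red reject nest in the rack (54 mm square pocket, 8 mm deep); axes as the rack's.
- jar: Bystander: closed jar, 64 mm across, 80 mm high; origin under its centre.
- loupe: Bystander: black eye loupe standing on the bench, 34 mm across, 28 mm high; origin under its centre.
- tin: Bystander: flat steel tin, 56 mm across, 22 mm high; origin under its centre.

How it is judged:
By the outcome, as a careful person would: the job done as asked, in the order asked, and still so for the second after the job is handed in, with the robot touching nothing.
Of pass_case0, pass_case1, pass_case2, pass_case3, reject_case0, reject_case1, reject_case2 only 5 to 7 are there at a start; the rules pass over those that are not, and their reading is None.
At some moment in a run one of pass_case0, pass_case1, pass_case2, pass_case3, reject_case0, reject_case1, reject_case2 may be knocked a few centimetres aside while the robot is not near it.
It also fails if it takes over 192 s, if anything falls off the work surface, if the arm or the gripper's body presses on something with over 40 N, if the wrist force passes 120 N, or if a joint passes its speed limit or range.

### The arm

A 6-joint arm with a two-finger parallel gripper is mounted at the origin on the work surface. World frame = base frame: x ahead of the robot, y to its left, z up, the work surface at z = 0. Lengths are in mm, angles in rad, forces in N, time in s.
With the tool pointing down it reaches from about 325 to 775 mm from the base axis. Payload 9.3 kg.
Tool frame: the origin (TCP) lies midway between the tips of the shut fingers; the grasp point (between the pads) lies 19 mm behind it; z points along the fingers, y is the line along which they close (so a half turn about z gives the same grasp; the last joint's range is limited). The gripper opens to 85 mm and grips with 20 to 120 N. Pads are 22 mm wide; open, the fingers measure 114 mm over their backs; the gripper's body (76 mm by 85 mm) begins 54 mm behind the grasp point. The pads swing forward as they close: fully open they stand 13 mm farther back than shut.
Start: joints at [-1.486, 0.259, 0.021, 1.334, 0, 1.418], TCP at [129.554, -534.521, 231.279] pointing down, gripper open.
Joint ranges: [-3.04, 3.04], [-0.91, 1.82], [-1.04, 1.36], [-1.92, 1.95], [-1.52, 1.45], [-3.14, 3.14]. Speed limits (rad/s): [2.22, 2.22, 2.79, 3.14, 3.14, 3.14].

### API

Orientations are given as a unit quaternion [x, y, z, w].
In Python, from workcell import telemetry, imaging, workorder, models gives the robot as it stands.
- The arm moves only by the shell command python3 -m creep 'ROWS' [FORCE]. ROWS is JSON, one flat list of numbers, 7 for each row, row after row: the shift along the world's x, y, z in cm, then the turn, a rotation vector about the world's x, y, z in rad, then the closure, from 0 (fully open) to 1 (shut). In form: [x, y, z, wx, wy, wz, claw, x, y, z, wx, wy, wz, claw, ...]. A call has 1 to 8 rows; each row is the pose to reach, as a shift and turn from the pose commanded when the call began; what a row does not reach only later rows make up. A row lasts 1/8 s, in which the tool goes at most 62.5 mm and 10.7 degrees, less where a joint would pass 70% of its speed; a pose out of reach is approached as far as the arm can. A call with a gripper value outside its range is refused whole. The fingers move at their own pace and stop on an object; FORCE is the grip in N (left out, the last holds). Time passes only in rows, so rows that repeat a pose let the fingers close. It gives the time, the measured TCP pose, the force, the opening and the grip force at its end, in the units of the state.
- telemetry.observe(): the state, without advancing time (a new reading comes with each control period).
- imaging.capture(name): name is "side" or "top"; returns (picture, depth): 480x640x3 uint8, red, green, blue; 480x640 float32, mm along the optical axis (not along the pixel's ray), 0 where there is no reading.
- imaging.camera_model(name): a dict with "fx", "fy", "cx", "cy" (pixels), "k1" (the pictures are not rectified: a ray, as slopes to the right and down, at radius r is drawn at 1 + k1 r^2 times it, then the intrinsics apply), "T" (4x4, takes a point from camera to world coordinates). Camera axes: x right, y up, looking along -z (the intrinsics and any distortion apply to the point x, -y, -z); pixel columns grow to the right and rows downward; lengths in mm; the calibration is good to about 2 mm. A picture is of the moment at which its call begins. camera_model takes no time and is no camera call.
- workorder.finish_job(): hands the job in; it is judged then, once.
Trained networks look in the newest picture that a camera, given by its name, has taken for a name from the list of things; names that differ only in an ending like _2 or _b are one class to them, and where a whole thing is asked for, a point or a joint stands for the part that bears it (a point fixed in the world has none). Each returns a list of dicts, best first, with "score" (0 to 1); they miss things now and then, are a little off and sometimes report something else, mostly with a low value. They report only what shows in the picture. A call takes as long as a camera call.
- models.cut_out(name, camera): "region" (480x640 bool, what is visible of it) and "rect" ([centre column, centre row, width, height] in pixels, round what is visible of it).
The state is a dict: "time_s": time; "joints": joint angles; "qvel": joint speeds; "tau": joint torques, N m; "tcp_pos": TCP position; "ee_rot": TCP orientation; "ft_force": force on the tool from outside, world axes, zero at the start; "torque": the same for the moment, N m; "opening": finger opening in mm; "gripper_force": force on a finger pad.
Only numpy, scipy, OpenCV 4.12 (cv2) and the standard library are available. Lean on these libraries where they do the work, as an engineer would, in place of code of your own. Each camera call takes 0.05 s, during which the arm holds its last target. There are 200 camera calls.

## Working session

There is one attempt and no reset: what is moved stays moved. The work goes in short steps, Python scripts to look and compute and a shell command to move; the robot and the scene stay as the last step left them, time stands still between calls to the robot, and variables do not carry over. Pictures are saved under pics/ and viewed, at most 14 in all, crops included, and the job is handed in when it is done.

```bash
ls; mkdir -p pics; cat > h.py <<'E'
import numpy as np, cv2
from workcell import telemetry, imaging, workorder, models
def shot(cam,fn=None):
    im,d=imaging.capture(cam)
    if fn: cv2.imwrite('pics/'+fn,im[:,:,::-1])
    return im,d
E
python3 - <<'E'
from h import *
for c in ('top','side'):
    im,d=shot(c,c+'0.png'); m=imaging.camera_model(c); print(c,{k:(np.round(v,3).tolist()) for k,v in m.items()}, (d>0).mean())
print(telemetry.observe())
E
```

```text
pics
top {'fx': 453.924, 'fy': 453.924, 'cx': 321.004, 'cy': 233.361, 'k1': -0.007, 'T': [[0.002, 0.999, -0.048, 464.42], [-1.0, 0.002, 0.009, 35.455], [0.009, 0.048, 0.999, 1028.212], [0.0, 0.0, 0.0, 1.0]]} 0.9960904947916667
side {'fx': 531.836, 'fy': 531.836, 'cx': 318.389, 'cy': 232.868, 'k1': -0.148, 'T': [[0.951, 0.235, -0.2, 316.466], [-0.308, 0.729, -0.612, -603.178], [0.002, 0.643, 0.766, 837.008], [0.0, 0.0, 0.0, 1.0]]} 0.995966796875
{'time_s': 0.1, 'joints': array([-1.48559833e+00,  2.59142522e-01,  2.08526372e-02,  1.33371732e+00,
       -3.16838383e-05,  1.41819104e+00]), 'qvel': array([-0.00091808, -0.00041557,  0.00131243, -0.0012659 , -0.0010858 ,
        0.00123844]), 'tau': array([ 4.22862562e-03, -5.56693268e+01,  3.45072412e+01,  1.16516618e-02,
       -2.50345402e-04,  2.39820643e-06]), 'tcp_pos': array([ 129.52429668, -534.27169751,  230.7289273 ]), 'ee_rot': array([ 9.92939341e-01,  1.18621664e-01,  4.56869461e-06, -6.05628231e-04]), 'ft_force': array([ 0.29162055,  0.41523866, -0.60688276]), 'torque': array([ 0.02445433,  0.0306178 , -0.00342479]), 'gripper_force': 0.0, 'opening': 85.57476173846185}
```

View pics/top0.png

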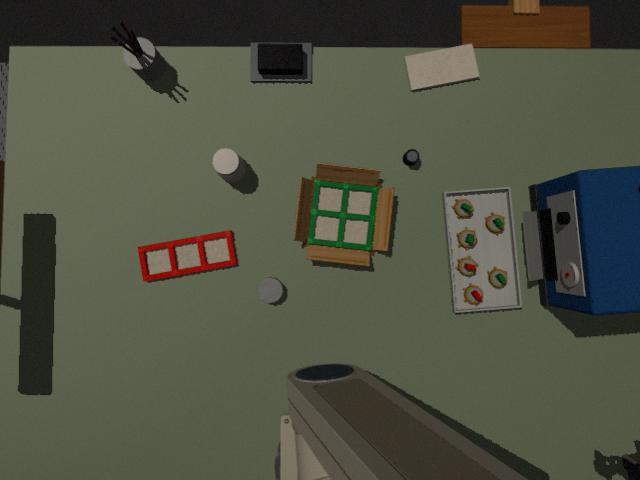

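View pics/side0.png

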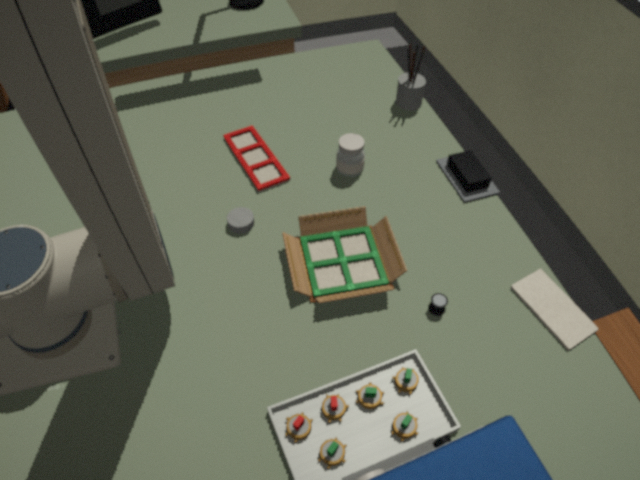

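Top view: tote near (343,215) with all walls half open, red rack at (188,256), and 6 housings in the tray. Green tags are at (463,208), (495,223), (467,239) and (498,278); red at (468,267) and (473,295). The jar (227,162), loupe (411,157) and tin (270,290) stand clear, and the side view agrees. Now I'll measure.

```bash
cat >> h.py <<'E'
def cloud(cam,d):
    m=imaging.camera_model(cam); v,u=np.mgrid[0:480,0:640].astype(float)
    K=np.array([[m['fx'],0,m['cx']],[0,m['fy'],m['cy']],[0,0,1]])
    p=cv2.undistortPoints(np.stack([u.ravel(),v.ravel()],1)[:,None],K,np.array([m['k1'],0,0,0.]))[:,0].reshape(480,640,2)
    c=np.stack([p[...,0]*d,-p[...,1]*d,-d],-1)
    T=np.array(m['T']); return c@T[:3,:3].T+T[:3,3]
def masks(im):
    h=cv2.cvtColor(im,cv2.COLOR_RGB2HSV).astype(int); H,S,V=h[...,0],h[...,1],h[...,2]
    return {'green':(H>55)&(H<85)&(S>140)&(V>50),'red':((H<6)|(H>174))&(S>180)&(V>90)}
def blobs(cam,im,d,amin=25,zmin=None,region=None):
    P=cloud(cam,d); out=[]
    for k,mk in masks(im).items():
        if region is not None: mk=mk&region
        n,l,st,ce=cv2.connectedComponentsWithStats(mk.astype(np.uint8))
        for i in range(1,n):
            if st[i,4]<amin: continue
            q=P[(l==i)&(d>0)]; out.append((k,ce[i],st[i,4],q))
    return out
def rect(q):
    (c,s,a)=cv2.minAreaRect(q[:,:2].astype(np.float32)); return np.round(c,1),np.round(s,1),round(a,1)
E
python3 - <<'E'
from h import *
for c in ('top','side'):
    im,d=shot(c); print(c)
    for k,ce,n,q in blobs(c,im,d,15):
        z=np.percentile(q[:,2],90); t=q[q[:,2]>z-6]
        print(k,ce.round(),n,'z10/50/90',np.percentile(q[:,2],[10,50,90]).round(),'med top',np.median(t,0).round(1),rect(t),rect(q) if n>300 else '')
    for nm in ('pass_case0','reject_case0','jar','loupe','tin','finisher','tote','reject_rack'):
        P=cloud(c,d); r=models.cut_out(nm,c)
        for x in r:
            if x['score']>.3:
                q=P[x['region']&(d>0)];print(nm,round(x['score'],2),np.round(x['rect']),np.median(q,0).round(),np.percentile(q[:,2],[5,95]).round())
E
```

```text
top
green [343. 215.] 1673 z10/50/90 [10. 13. 15.] med top [555.  -20.7  13.1] (array([555.8, -21.1]), array([143.8, 144.3]), 83.5) (array([556.3, -21.5]), array([145., 145.]), 83.6)
green [466. 206.] 36 z10/50/90 [38. 40. 42.] med top [ 572.7 -291.6   39.9] (array([ 572.2, -292.1]), array([17.8,  9.1]), 63.9) 
green [499. 222.] 34 z10/50/90 [37. 39. 42.] med top [ 538.  -364.    38.9] (array([ 538.4, -363.6]), array([17.4,  8.3]), 36.6) 
green [470. 238.] 42 z10/50/90 [37. 39. 41.] med top [ 502.7 -299.7   39. ] (array([ 503.1, -299.9]), array([10.6, 16.9]), 68.3) 
green [502. 278.] 37 z10/50/90 [38. 40. 41.] med top [ 415.6 -367.1   39.7] (array([ 415.7, -367.4]), array([17.6, 10.3]), 27.4) 
red [187. 255.] 1454 z10/50/90 [10. 13. 15.] med top [464.  326.2  12.8] (array([463.6, 325.9]), array([ 77.3, 210.1]), 10.5) (array([463.5, 326.5]), array([ 77.3, 211.2]), 10.5)
red [470. 266.] 36 z10/50/90 [38. 40. 42.] med top [ 441.5 -298.7   39.6] (array([ 441. , -299.4]), array([18.1,  9.2]), 75.6) 
red [477. 295.] 40 z10/50/90 [36. 38. 41.] med top [ 378.5 -313.1   38.5] (array([ 378. , 
[... 1258 characters left out ...]
) 
pass_case0 0.84 [405. 381.  24.  26.] [ 569. -298.   19.] [10. 39.]
pass_case0 0.77 [369. 395.  29.  28.] [ 502. -304.   19.] [ 5. 39.]
pass_case0 0.61 [404. 427.  26.  27.] [ 536. -368.   19.] [ 5. 39.]
reject_case0 0.9 [298. 428.  27.  28.] [ 377. -318.   19.] [ 8. 39.]
jar 0.72 [351. 154.  28.  38.] [656. 208.  57.] [11. 82.]
jar 0.61 [343. 255. 125.  94.] [558. -18.  13.] [ 4. 39.]
loupe 0.83 [439. 304.  22.  16.] [ 683. -180.   27.] [ 3. 31.]
tin 0.78 [239. 219.  22.  22.] [387. 130.  23.] [ 6. 26.]
finisher 0.35 [297. 264.  28.  61.] [465. -16.  24.] [ 7. 38.]
tote 0.62 [344. 256. 121.  98.] [558. -18.  13.] [ 4. 39.]
reject_rack 0.71 [257. 159.  69.  65.] [464. 319.   9.] [ 2. 15.]
```

```bash
python3 -m creep '[32,33,-5,0,0,1.219,1, 32,33,-5,0,0,1.219,1, 32,33,-5,0,0,1.219,1, 32,33,-5,0,0,1.219,1, 32,33,-5,0,0,1.219,1, 32,33,-5,0,0,1.219,1, 32,33,-5,0,0,1.219,1, 32,33,-5,0,0,1.219,1]' 40
python3 - <<'E'
from h import *
im,d=shot('top','t1.png'); c=im[165:325,425:640]
im2,d2=shot('side','s1.png')
a=cv2.resize(im[180:315,440:530],None,fx=4,fy=4,interpolation=cv2.INTER_CUBIC); b=cv2.resize(im2[350:480,265:465],None,fx=2,fy=2,interpolation=cv2.INTER_CUBIC)
o=np.zeros((540,780,3),np.uint8);o[:540,:360]=a;o[:260,370:770]=b
cv2.imwrite('pics/crop1.png',o[:,:,::-1])
E
```

```text
time_s: 2.0
tcp_pos: [451.1, -202.0, 181.0]
ee_rot: [0.745, 0.667, 0.0, -0.0]
ft_force: [-0.3, -0.9, 0.1]
opening: 0.2
gripper_force: 0.0
```

View pics/crop1.png

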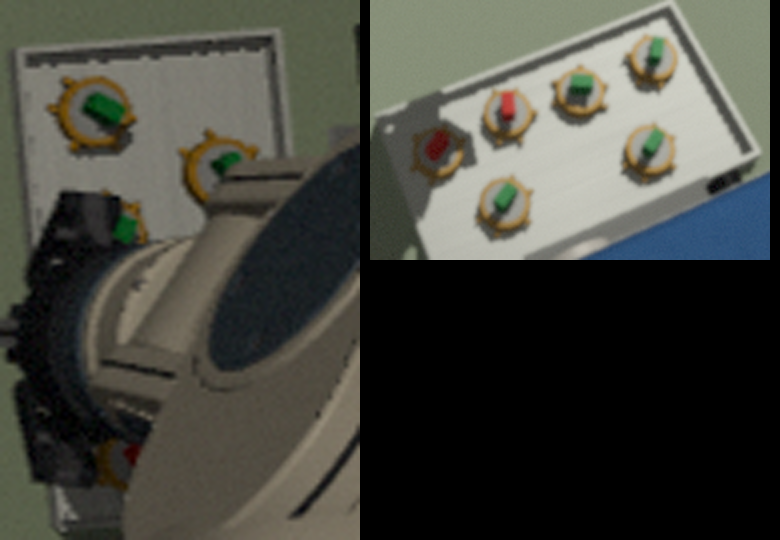

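The crop confirms the tag yaws: at crop (103,108) the tag's long axis matches the ~64° estimate. Next, the +x wall.

```bash
python3 -m creep '[24.4,16.5,-6,0,0,0,1, 24.4,16.5,-6,0,0,0,1, 24.4,16.5,-6,0,0,0,1, 24.4,16.5,-6,0,0,0,1, 24.4,16.5,-6,0,0,0,1, 24.4,16.5,-16.6,0,0,0,1, 24.4,16.5,-16.6,0,0,0,1, 24.4,16.5,-16.6,0,0,0,1]'
```

```text
time_s: 3.1
tcp_pos: [691.1, -40.1, 11.8]
ee_rot: [0.747, 0.665, -0.002, -0.003]
ft_force: [-0.3, -0.3, 0.5]
opening: -0.1
gripper_force: 0.0
```

```bash
python3 -m creep '[-1.5,0.17,0,0,0,0,1, -3,0.34,0,0,0,0,1, -4,0.45,0,0,0,0,1, -4.4,0.5,0,0,0,0,1, -4.6,0.52,0,0,0,0,1, -4.6,0.52,0,0,0,0,1]'; python3 - <<'E'
from h import *
im,d=shot('side','s2.png')
cv2.imwrite('pics/s2c.png',cv2.resize(im[180:320,250:450],None,fx=3,fy=3)[:,:,::-1])
E
```

```text
time_s: 3.85
tcp_pos: [647.6, -34.4, 15.3]
ee_rot: [0.746, 0.666, -0.0, -0.0]
ft_force: [0.6, -0.1, 0.7]
opening: -0.2
gripper_force: 0.3
```

View pics/s2c.png

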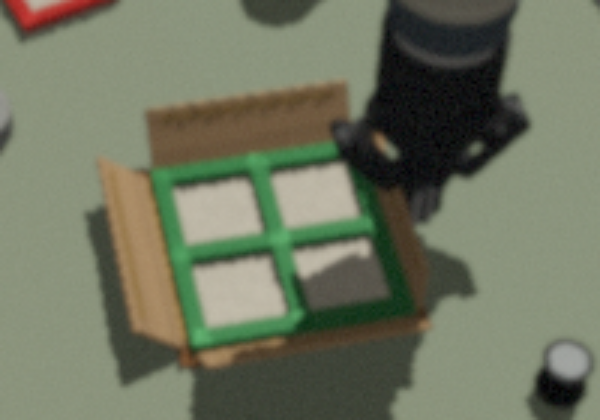

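```bash
python3 -m creep '[-0.3,0.03,0,0,0,0,1, -0.3,0.03,0,0,0,0,1]'; python3 -m creep '[-0.3,0.03,0,0,0,0,1, -0.3,0.03,0,0,0,0,1]';python3 -m creep '[-0.3,0.03,0,0,0,0,1, -0.3,0.03,0,0,0,0,1]'; python3 - <<'E'
from h import *
im,d=shot('side')
cv2.imwrite('pics/s3c.png',cv2.resize(im[180:320,250:450],None,fx=3,fy=3)[:,:,::-1])
E
```

```text
time_s: 4.15
tcp_pos: [647.0, -34.3, 15.3]
ee_rot: [0.746, 0.666, 0.002, 0.002]
ft_force: [10.9, -0.9, -4.3]
opening: -0.3
gripper_force: 5.7
time_s: 4.4
tcp_pos: [646.8, -34.3, 15.4]
ee_rot: [0.746, 0.666, 0.003, 0.003]
ft_force: [23.3, -1.3, -12.6]
opening: 0.4
gripper_force: 11.5
time_s: 4.65
tcp_pos: [646.6, -34.3, 15.6]
ee_rot: [0.746, 0.666, 0.005, 0.005]
ft_force: [34.7, -1.8, -21.3]
opening: -0.2
gripper_force: 17.5
```

View pics/s3c.png

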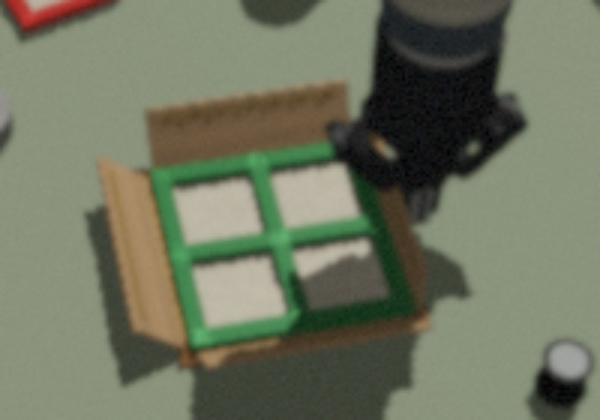

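```bash
python3 -m creep '[2,-0.2,0,0,0,0,1, 4,-0.45,0,0,0,0,1, 4,-0.45,6,0,0,0,1, 4,-0.45,8,0,0,0,1]'; cat >> h.py <<'E'
def walls(c=(555.8,-21.1),yaw=-6.5):
    im,d=shot('top'); P=cloud('top',d).reshape(-1,3); a=np.radians(yaw)
    R=np.array([[np.cos(a),np.sin(a)],[-np.sin(a),np.cos(a)]]); L=(P[:,:2]-c)@R.T
    for n,s,o in (('+x',L[:,0],L[:,1]),('+y',L[:,1],L[:,0]),('-x',-L[:,0],L[:,1]),('-y',-L[:,1],L[:,0])):
        m=(abs(o)<50)&(s>70)&(s<125)&(P[:,2]>16)&(P[:,2]<60); q=s[m];z=P[m,2]
        if m.sum()>5: print(n,m.sum(),'s',np.percentile(q,[5,50,95]).round(1),'z',np.percentile(z,[5,50,95]).round(1))
    return im
E
python3 -c "
from h import *
walls()"
```

```text
time_s: 5.2
tcp_pos: [679.7, -38.0, 97.9]
ee_rot: [0.746, 0.666, 0.001, 0.001]
ft_force: [0.4, 0.1, -0.1]
opening: 0.2
gripper_force: 0.0
```

```bash
python3 -m creep '[-10.8,15.3,0,0,0,0,1, -10.8,15.3,0,0,0,0,1, -10.8,15.3,0,0,0,0,1, -10.8,15.3,-8,0,0,0,1, -10.8,15.3,-8,0,0,0,1]'; python3 -m creep '[-0.2,-1.5,0,0,0,0,1, -0.34,-3,0,0,0,0,1, -0.45,-4,0,0,0,0,1, -0.5,-4.4,0,0,0,0,1, -0.54,-4.7,0,0,0,0,1, -0.54,-4.7,0,0,0,0,1]'; python3 -m creep '[-0.03,-0.3,0,0,0,0,1, -0.03,-0.3,0,0,0,0,1]';python3 -c "
from h import *
walls()"
```

```text
time_s: 5.88
tcp_pos: [567.5, 116.0, 11.8]
ee_rot: [0.746, 0.666, -0.002, -0.002]
ft_force: [1.0, -0.8, 0.0]
opening: -0.2
gripper_force: 0.0
time_s: 6.62
tcp_pos: [565.1, 67.9, 15.4]
ee_rot: [0.746, 0.666, -0.0, 0.0]
ft_force: [0.2, -0.2, 0.3]
opening: -0.3
gripper_force: 0.0
time_s: 6.88
tcp_pos: [564.8, 66.2, 15.3]
ee_rot: [0.746, 0.666, 0.001, -0.001]
ft_force: [-0.1, 6.6, 1.2]
opening: -0.2
gripper_force: 3.2
+x 162 s [72.1 73.1 76. ] z [18.2 45.1 51.5]
-x 253 s [ 82.5  94.9 106.7] z [17.  28.3 38.3]
-y 561 s [ 80.8  92.1 103. ] z [17.  29.9 40.8]
```

```bash
python3 -m creep '[-0.04,-0.4,0,0,0,0,1, -0.04,-0.4,0,0,0,0,1]'; python3 -m creep '[0.2,2,0,0,0,0,1, 0.45,4,0,0,0,0,1, 0.45,4,4,0,0,0,1,  0.45,4,8,0,0,0,1, -10,0,8,0,0,0,1, -15.5,-6.5,8,0,0,0,1, -15.5,-6.5,8,0,0,0,1]';  python3 -c "
from h import *
walls()"
```

```text
time_s: 7.18
tcp_pos: [564.8, 66.0, 15.4]
ee_rot: [0.745, 0.667, 0.004, -0.003]
ft_force: [2.6, 27.0, 0.2]
opening: -0.2
gripper_force: 13.3
time_s: 8.05
tcp_pos: [412.4, -0.6, 95.3]
ee_rot: [0.746, 0.666, -0.0, 0.0]
ft_force: [0.7, -1.7, 1.5]
opening: -0.2
gripper_force: 0.0
+x 195 s [72.2 73.  76.2] z [18.9 45.1 51. ]
+y 103 s [71.3 73.3 75.5] z [41.3 48.2 51.8]
-x 243 s [ 81.7  90.4 103.5] z [16.7 23.4 37.3]
-y 556 s [ 81.   92.4 103. ] z [17.6 29.4 40.7]
```

```bash
python3 -m creep '[0,0,-5,0,0,0,1, 0,0,-8,0,0,0,1, 0,0,-8,0,0,0,1, 2,-0.2,-8,0,0,0,1, 3.8,-0.4,-8,0,0,0,1, 4.6,-0.5,-8,0,0,0,1, 5.1,-0.57,-8,0,0,0,1, 5.1,-0.57,-8,0,0,0,1]'; python3 -m creep '[0.3,-0.03,0,0,0,0,1, 0.3,-0.03,0,0,0,0,1]'; python3 -m creep '[0.3,-0.03,0,0,0,0,1, 0.3,-0.03,0,0,0,0,1]'
```

```text
time_s: 9.1
tcp_pos: [465.0, -6.0, 15.6]
ee_rot: [0.746, 0.666, 0.0, 0.0]
ft_force: [-0.2, 0.0, 0.5]
opening: 0.1
gripper_force: 0.0
time_s: 9.35
tcp_pos: [467.5, -6.3, 15.3]
ee_rot: [0.746, 0.666, -0.0, -0.0]
ft_force: [-2.6, 1.1, 1.8]
opening: 0.0
gripper_force: 1.1
time_s: 9.6
tcp_pos: [467.8, -6.3, 15.0]
ee_rot: [0.746, 0.666, -0.002, -0.002]
ft_force: [-13.2, 1.1, 12.1]
opening: 0.1
gripper_force: 7.1
```

```bash
python3 -m creep '[0.3,-0.03,0,0,0,0,1, 0.3,-0.03,0,0,0,0,1]'; python3 -m creep '[-2,0.2,0,0,0,0,1, -4,0.45,2,0,0,0,1, -4,0.45,8,0,0,0,1, 0,-8,8,0,0,0,1, 4,-14,8,0,0,0,1, 7.8,-15.5,8,0,0,0,1, 7.8,-15.5,2,0,0,0,1, 7.8,-15.5,0,0,0,0,1]';  python3 -c "
from h import *
walls()"
```

```text
time_s: 9.85
tcp_pos: [467.9, -6.2, 14.8]
ee_rot: [0.746, 0.666, -0.004, -0.004]
ft_force: [-25.6, 2.3, 21.3]
opening: 0.1
gripper_force: 13.1
time_s: 10.85
tcp_pos: [551.3, -162.7, 11.9]
ee_rot: [0.747, 0.665, -0.001, -0.002]
ft_force: [-0.7, 0.3, -0.1]
opening: -0.3
gripper_force: 0.0
+x 195 s [72.  73.  76.3] z [18.4 44.5 50.7]
+y 105 s [71.3 73.3 75.5] z [41.  48.4 51.4]
-x 112 s [72.6 75.1 77. ] z [26.9 48.2 52.2]
-y 552 s [ 81.3  92.3 103. ] z [17.8 29.5 40.9]
```

```bash
python3 -m creep '[0.2,2,0,0,0,0,1, 0.4,3.5,0,0,0,0,1, 0.5,4.3,0,0,0,0,1, 0.55,4.8,0,0,0,0,1, 0.57,5,0,0,0,0,1, 0.57,5,0,0,0,0,1]'; python3 -m creep '[0.03,0.3,0,0,0,0,1, 0.03,0.3,0,0,0,0,1]'; python3 -m creep '[0.03,0.3,0,0,0,0,1, 0.03,0.3,0,0,0,0,1]'; python3 -m creep '[0.03,0.3,0,0,0,0,1, 0.03,0.3,0,0,0,0,1]'
```

```text
time_s: 11.65
tcp_pos: [557.4, -111.8, 15.2]
ee_rot: [0.746, 0.666, 0.0, -0.0]
ft_force: [0.6, -0.1, 0.1]
opening: 0.3
gripper_force: 0.0
time_s: 11.9
tcp_pos: [557.6, -109.9, 15.2]
ee_rot: [0.747, 0.665, -0.001, 0.0]
ft_force: [-1.4, -4.8, -0.2]
opening: -0.2
gripper_force: 2.5
time_s: 12.15
tcp_pos: [557.6, -109.7, 15.3]
ee_rot: [0.747, 0.665, -0.003, 0.002]
ft_force: [-3.6, -19.3, -1.1]
opening: -0.1
gripper_force: 9.8
time_s: 12.4
tcp_pos: [557.7, -109.4, 15.3]
ee_rot: [0.748, 0.664, -0.005, 0.004]
ft_force: [-6.9, -33.4, -1.9]
opening: 0.2
gripper_force: 17.0
```

```bash
python3 -m creep '[-0.2,-2,0,0,0,0,1, -0.5,-4,0,0,0,0,1, -2,-4,6,0,0,0,1, -6,-4,13,0,0,0,0.5, -12,-4,13,0,0,0,0.5, -12,-4,13,0,0,0,0.5]'; cat >> h.py <<'E'
def tags(show=True):
    im,d=shot('top'); o=telemetry.observe(); p=o['tcp_pos']; e=o['ee_rot']; yw=2*np.arctan2(e[1],e[0])
    print('tcp',p.round(1),'yaw',np.degrees(yw).round(1),'q6',o['joints'][5].round(2),'open',o['opening'])
    for k,ce,n,q in blobs('top',im,d,12):
        if n>300: continue
        z=np.percentile(q[:,2],90); t=q[q[:,2]>z-6]; m=cv2.minAreaRect(t[:,:2].astype(np.float32))
        (cx,cy),(w,h),a=m; a=(a if w>h else a+90)%180; c=np.array([cx+1.2,cy,z-1])
        dw=(a-np.degrees(yw)+90)%180-90
        print(k,ce.round(),n,'c',c.round(1),'size',round(max(w,h),1),round(min(w,h),1),'yaw',round(a),'shift cm',((c-p)/10).round(2)[:2],'wz',round(np.radians(dw),2))
    return im,d
E
python3 -c "
from h import *
walls();tags()"
```

```text
time_s: 13.15
tcp_pos: [435.9, -142.9, 146.7]
ee_rot: [0.747, 0.665, 0.0, 0.001]
ft_force: [-0.1, -0.7, -0.1]
opening: 43.0
gripper_force: 0.0
+x 196 s [72.2 73.  76.3] z [18.4 44.6 51.1]
+y 106 s [71.3 73.3 75.5] z [41.8 48.5 51.4]
-x 114 s [72.6 75.1 77. ] z [23.6 48.  51.5]
-y 162 s [71.5 72.3 75.5] z [19.3 46.8 50.9]
tcp [ 437.9 -143.3  145.9] yaw 83.4 q6 1.19 open 42.67937815303788
green [317. 182.] 22 c [629.3  34.7  13.5] size 16.1 6.5 yaw 43 shift cm [19.14 17.8 ] wz -0.71
green [466. 206.] 37 c [ 573.2 -292.    40.1] size 18.5 8.8 yaw 63 shift cm [ 13.53 -14.87] wz -0.35
green [499. 222.] 33 c [ 539.4 -363.8   40.7] size 17.3 8.6 yaw 34 shift cm [ 10.15 -22.05] wz -0.86
```

```bash
python3 -m creep '[13.5,-14.9,0,0,0,-0.35,0.6, 13.5,-14.9,-4,0,0,-0.35,0.6, 13.5,-14.9,-4,0,0,-0.35,0.6, 13.5,-14.9,-8.5,0,0,-0.35,0.6, 13.5,-14.9,-8.5,0,0,-0.35,0.6, 13.5,-14.9,-8.5,0,0,-0.35,0.6, 13.5,-14.9,-8.5,0,0,-0.35,0.6]' 40; python3 - <<'E'
from h import *
print(telemetry.observe()['tcp_pos'])
im,d=shot('side'); cv2.imwrite('pics/s4c.png',cv2.resize(im[310:480,250:510],None,fx=3,fy=3)[:,:,::-1])
E
```

```text
time_s: 14.12
tcp_pos: [574.0, -291.7, 62.3]
ee_rot: [0.851, 0.526, 0.001, 0.001]
ft_force: [-0.0, 0.1, -0.7]
opening: 34.1
gripper_force: 0.0
[ 574.04067078 -291.74879548   62.29186575]
```

View pics/s4c.png

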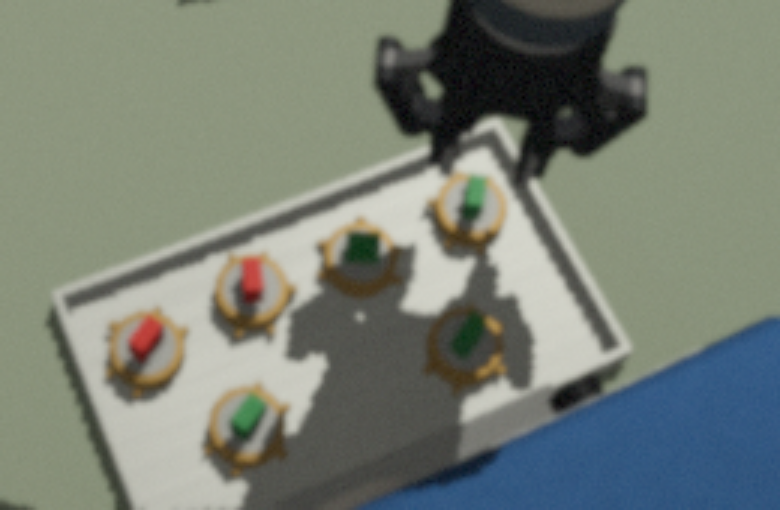

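The open fingers straddle the first green tag at crop (475,197), so I'll descend, grip and lift.

```bash
python3 -m creep '[0,0,-4.1,0,0,0,0.6, 0,0,-4.1,0,0,0,0.6, 0,0,-4.1,0,0,0,1, 0,0,-4.1,0,0,0,1, 0,0,-4.1,0,0,0,1, 0,0,-4.1,0,0,0,1]' 40;  python3 -m creep '[0,0,3,0,0,0,1, 0,0,8,0,0,0,1, 0,0,8,0,0,0,1]'
```

```text
time_s: 14.92
tcp_pos: [573.8, -292.1, 21.0]
ee_rot: [0.851, 0.526, 0.0, 0.001]
ft_force: [-1.3, 0.9, 7.1]
opening: 8.8
gripper_force: 40.9
time_s: 15.3
tcp_pos: [575.1, -293.1, 104.1]
ee_rot: [0.851, 0.526, 0.002, 0.003]
ft_force: [0.7, -0.1, -0.5]
opening: 9.2
gripper_force: 40.0
```

```bash
python3 -m creep '[2,30,0,0,0,0,1, 2,30,0,0,0,0,1, 2,30,0,0,0,0,1, 2,30,0,0,0,0,1, 2,30,0,0,0,0,1, 2,30,0,0,0,0,1, 2,30,-4.5,0,0,0,1, 2,30,-4.5,0,0,0,1]';  python3 -m creep '[0,0,0,0,0,0,1]'
```

```text
time_s: 16.3
tcp_pos: [591.1, 7.7, 51.6]
ee_rot: [0.851, 0.525, -0.002, -0.002]
ft_force: [-0.5, -0.5, 0.1]
opening: 9.1
gripper_force: 39.9
time_s: 16.42
tcp_pos: [593.7, 7.3, 55.1]
ee_rot: [0.851, 0.525, 0.0, 0.0]
ft_force: [0.6, 0.2, 0.2]
opening: 9.3
gripper_force: 39.9
```

```bash
python3 -m creep '[0,0,-2,0,0,0,1, 0,0,-3.3,0,0,0,1, 0,0,-3.3,0,0,0,1]';  python3 -m creep '[0,0,0,0,0,0,0.7, 0,0,0,0,0,0,0.7, 0,0,4,0,0,0,0.7, 0,0,9,0,0,0,0.7, -3,-15,9,0,0,0,0.6, -3,-15,9,0,0,0,0.6, -3,-15,9,0,0,0,0.6]'; python3 -c "
from h import *
walls();tags()"
```

```text
time_s: 16.8
tcp_pos: [593.6, 7.7, 21.5]
ee_rot: [0.851, 0.525, 0.0, 0.0]
ft_force: [0.4, -0.1, 0.2]
opening: 8.9
gripper_force: 40.3
time_s: 17.68
tcp_pos: [562.8, -144.7, 111.9]
ee_rot: [0.851, 0.525, 0.0, 0.001]
ft_force: [-0.5, 0.6, 0.7]
opening: 33.6
gripper_force: 0.0
+x 196 s [72.1 73.1 76.2] z [18.  44.8 51. ]
+y 103 s [71.4 73.3 75.6] z [42.2 48.7 51.3]
-x 114 s [72.6 75.1 77. ] z [26.  48.1 51.5]
-y 162 s [71.4 72.4 75.6] z [19.2 46.6 51.9]
tcp [ 563.  -144.8  111.7] yaw 63.2 q6 1.64 open 34.02883770217511
green [318. 182.] 21 c [629.2  34.3  14.1] size 15.5 6.2 yaw 34 shift cm [ 6.62 17.91] wz -0.51
green [330. 197.] 31 c [592.5   6.4  39.7] size 15.7 8.9 yaw 65 shift cm [ 2.95 15.12] wz 0.03
```

```bash
cat >> h.py <<'E'
def tags2(cam='side',off=(0,4)):
    im,d=shot(cam); P=cloud(cam,d); o=telemetry.observe(); p=o['tcp_pos']
    m=((P[...,2]>30)&(P[...,2]<45)&(d>0)&(P[...,1]<-240)&(P[...,1]>-410)&(P[...,0]>340)&(P[...,0]<630)).astype(np.uint8)
    n,l,st,ce=cv2.connectedComponentsWithStats(m)
    for i in range(1,n):
        if st[i,4]<15: continue
        q=P[l==i]; rgb=im[l==i].mean(0); 
        t=q[q[:,2]>35]
        if len(t)<6: continue
        (cx,cy),(w,h),a=cv2.minAreaRect(t[:,:2].astype(np.float32)); a=(a if w>h else a+90)%180
        print(ce[i].round(),st[i,4],'R' if rgb[0]>rgb[1] else 'G','c',np.round([cx+off[0],cy+off[1]],1),'sz',round(max(w,h)),round(min(w,h)),'yaw',round(a),'shift',np.round([(cx+off[0]-p[0])/10,(cy+off[1]-p[1])/10],2))
E
python3 -c "
from h import *
tags2();tags2('top',(1.2,0))"
```

```text
[371. 391.] 98 G c [ 503.3 -297.3] sz 18 12 yaw 156 shift [ -5.99 -15.4 ]
[334. 402.] 82 R c [ 442.2 -296.4] sz 19 10 yaw 72 shift [-12.1  -15.31]
[407. 420.] 97 G c [ 538.6 -361.1] sz 19 11 yaw 35 shift [ -2.45 -21.78]
[297. 439.] 95 R c [ 369.3 -336.1] sz 17 11 yaw 14 shift [-19.39 -19.28]
[332. 447.] 91 G c [ 416.8 -364.6] sz 19 10 yaw 36 shift [-14.64 -22.13]
```

```bash
sed -i "s/off=(0,4)/off=(0.5,1.4)/" h.py; python3 -m creep '[-2.4,-21.9,0,0,0,-0.49,0.6, -2.4,-21.9,0,0,0,-0.49,0.6, -2.4,-21.9,0,0,0,-0.49,0.6, -2.4,-21.9,-4,0,0,-0.49,0.6, -2.4,-21.9,-5,0,0,-0.49,0.6, -2.4,-21.9,-5,0,0,-0.49,0.6]'; python3 -c "
from h import *
tags2()"
```

```text
time_s: 18.62
tcp_pos: [539.6, -359.2, 60.7]
ee_rot: [0.953, 0.304, -0.0, -0.001]
ft_force: [-1.0, 0.3, 0.5]
opening: 34.5
gripper_force: 0.0
[371. 391.] 102 G c [ 503.9 -299.5] sz 18 11 yaw 159 shift [-3.62  5.98]
[334. 402.] 83 R c [ 442.4 -299.4] sz 18 9 yaw 71 shift [-9.77  6.  ]
[407. 420.] 95 G c [ 539.5 -363.3] sz 20 10 yaw 36 shift [-0.06 -0.4 ]
[297. 439.] 93 R c [ 369.9 -338.7] sz 16 10 yaw 13 shift [-17.02   2.06]
[332. 447.] 90 G c [ 416.6 -367.4] sz 19 10 yaw 37 shift [-12.35  -0.81]
```

```bash
python3 -m creep '[0,0,0,0,0,0,0.6]'; python3 -c "
from h import *
print(telemetry.observe()['tcp_pos'])"
```

```text
time_s: 18.8
tcp_pos: [540.5, -359.9, 62.7]
ee_rot: [0.953, 0.304, 0.001, 0.001]
ft_force: [0.1, 0.3, 0.2]
opening: 34.4
gripper_force: 0.0
[ 540.46805141 -359.88540646   62.72004652]
```

```bash
python3 -m creep '[-0.1,-0.35,-2,0,0,0,0.6, -0.1,-0.35,-4.05,0,0,0,0.6, -0.1,-0.35,-4.05,0,0,0,0.6, -0.1,-0.35,-4.05,0,0,0,1, -0.1,-0.35,-4.05,0,0,0,1, -0.1,-0.35,-4.05,0,0,0,1, -0.1,-0.35,-4.05,0,0,0,1]' 40;  python3 -m creep '[0,0,3,0,0,0,1, 0,0,8,0,0,0,1, 0,0,8,0,0,0,1, 0,0,8,0,0,0,1]'
```

```text
time_s: 19.68
tcp_pos: [539.2, -364.7, 22.4]
ee_rot: [0.953, 0.304, 0.001, 0.001]
ft_force: [0.7, 1.1, 6.2]
opening: 9.0
gripper_force: 40.8
time_s: 20.18
tcp_pos: [538.3, -364.3, 100.7]
ee_rot: [0.953, 0.304, 0.0, 0.0]
ft_force: [0.1, 1.0, -0.1]
opening: 9.0
gripper_force: 39.9
```

```bash
python3 -m creep '[4.8,30.6,0,0,0,0,1, 4.8,30.6,0,0,0,0,1, 4.8,30.6,0,0,0,0,1, 4.8,30.6,0,0,0,0,1, 4.8,30.6,0,0,0,0,1, 4.8,30.6,-3,0,0,0,1, 4.8,30.6,-4.5,0,0,0,1, 4.8,30.6,-4.5,0,0,0,1]';  python3 -m creep '[0,0,0,0,0,0,1]'
```

```text
time_s: 21.18
tcp_pos: [585.2, -58.8, 54.1]
ee_rot: [0.953, 0.303, -0.002, -0.001]
ft_force: [-0.1, -0.8, 0.9]
opening: 9.0
gripper_force: 39.8
time_s: 21.3
tcp_pos: [586.6, -59.4, 56.1]
ee_rot: [0.953, 0.303, 0.0, 0.0]
ft_force: [-0.1, -1.4, -0.3]
opening: 8.7
gripper_force: 39.8
```

```bash
python3 -m creep '[0,0.15,-2,0,0,0,1, 0,0.15,-3.3,0,0,0,1, 0,0.15,-3.3,0,0,0,1]';  python3 -m creep '[0,0,0,0,0,0,0.7, 0,0,0,0,0,0,0.7, 0,0,4,0,0,0,0.7, 0,0,8,0,0,0.15,0.7, -4,-9,8,0,0,0.33,0.6, -6,-12,8,0,0,0.51,0.6, -6,-12,8,0,0,0.7,0.6]'; python3 -c "
from h import *
walls();tags();tags2()"
```

```text
time_s: 21.68
tcp_pos: [586.5, -57.5, 22.8]
ee_rot: [0.953, 0.303, 0.0, 0.0]
ft_force: [0.4, -0.1, -1.3]
opening: 9.0
gripper_force: 40.3
time_s: 22.55
tcp_pos: [525.2, -179.3, 103.2]
ee_rot: [0.795, 0.606, -0.0, 0.0]
ft_force: [0.1, 0.8, 0.6]
opening: 34.1
gripper_force: 0.0
+x 197 s [72.1 73.1 76.3] z [18.9 44.3 50.6]
+y 106 s [71.2 73.2 75.5] z [40.3 48.  51.2]
-x 113 s [72.6 75.1 77. ] z [26.1 48.4 51.9]
-y 162 s [71.5 72.3 75.6] z [17.7 46.1 50.8]
tcp [ 525.6 -178.7  103.2] yaw 74.5 q6 1.36 open 33.986443766697434
green [318. 183.] 22 c [628.6  34.   13.4] size 16.7 6.3 yaw 35 shift cm [10.3  21.27] wz -0.7
green [330. 197.] 28 c [592.7   6.   39.4] size 15.6 8.2 yaw 63 shift cm [ 6.7  18.47] wz -0.21
green [359. 201.] 31 c [585.6 -57.5  40.2] size 16.2 7.7 yaw 38 shift cm [ 5.99 12.12] wz -0.64
[371. 391.] 102 G c [ 503.7 -299.9] sz 18 12 yaw 159 shift [ -2.25 -12.21]
[334. 402.] 84 R c [ 442.6 -299.1] sz 18 10 yaw 71 shift [ -8.36 -12.14]
[297. 439.] 95 R c [ 370.  -338.8] sz 17 11 yaw 14 shift [-15.62 -16.11]
[332. 447.] 91 G c [ 417.2 -367.3] sz 18 10 yaw 37 shift [-10.9  -18.96]
```

```bash
python3 -m creep '[-2.2,-12.2,0,0,0,1.475,0.6, -2.2,-12.2,0,0,0,1.475,0.6, -2.2,-12.2,0,0,0,1.475,0.6, -2.2,-12.2,0,0,0,1.475,0.6, -2.2,-12.2,0,0,0,1.475,0.6, -2.2,-12.2,-2,0,0,1.475,0.6, -2.2,-12.2,-4.2,0,0,1.475,0.6, -2.2,-12.2,-4.2,0,0,1.475,0.6]'; python3 -m creep '[0,0,0,0,0,0,0.6, 0,0,0,0,0,0,0.6]'; python3 -c "
from h import *
tags2()"
```

```text
time_s: 23.7
tcp_pos: [504.4, -297.3, 59.1]
ee_rot: [0.181, 0.983, 0.001, -0.001]
ft_force: [1.2, -0.1, -0.6]
opening: 34.1
gripper_force: 0.0
time_s: 23.95
tcp_pos: [505.0, -298.6, 61.0]
ee_rot: [0.185, 0.983, -0.0, 0.0]
ft_force: [-1.6, 0.1, -0.0]
opening: 33.9
gripper_force: 0.0
[334. 402.] 84 R c [ 442.6 -298.9] sz 19 10 yaw 71 shift [-6.23 -0.02]
[297. 439.] 94 R c [ 370. -339.] sz 17 11 yaw 13 shift [-13.49  -4.03]
[332. 447.] 90 G c [ 417.2 -367.1] sz 18 10 yaw 36 shift [-8.77 -6.84]
```

```bash
python3 -m creep '[-0.1,-0.1,-2,0,0,0,0.6, -0.1,-0.1,-3.85,0,0,0,0.6, -0.1,-0.1,-3.85,0,0,0,0.6, -0.1,-0.1,-3.85,0,0,0,1, -0.1,-0.1,-3.85,0,0,0,1, -0.1,-0.1,-3.85,0,0,0,1, -0.1,-0.1,-3.85,0,0,0,1]' 40;  python3 -m creep '[0,0,3,0,0,0,1, 0,0,8,0,0,0,1, 0,0,8,0,0,0,1, 0,0,8,0,0,0,1]'
```

```text
time_s: 24.88
tcp_pos: [504.0, -300.3, 23.3]
ee_rot: [0.183, 0.983, -0.0, 0.001]
ft_force: [0.5, 0.6, 5.5]
opening: 9.0
gripper_force: 41.7
time_s: 25.38
tcp_pos: [503.1, -299.8, 102.0]
ee_rot: [0.183, 0.983, 0.0, -0.0]
ft_force: [0.3, -0.3, -2.1]
opening: 8.8
gripper_force: 40.8
```

```bash
python3 -m creep '[2.5,31.5,0,0,0,0,1, 2.5,31.5,0,0,0,0,1, 2.5,31.5,0,0,0,0,1, 2.5,31.5,0,0,0,0,1, 2.5,31.5,0,0,0,0,1, 2.5,31.5,0,0,0,0,1, 2.5,31.5,-4.5,0,0,0,1, 2.5,31.5,-4.5,0,0,0,1]';  python3 -m creep '[0,0,0,0,0,0,1, 0,0,0,0,0,0,1]'
```

```text
time_s: 26.38
tcp_pos: [525.7, 15.0, 54.2]
ee_rot: [0.183, 0.983, -0.0, -0.004]
ft_force: [-0.0, 0.2, -0.7]
opening: 9.0
gripper_force: 40.8
time_s: 26.62
tcp_pos: [529.1, 14.4, 58.4]
ee_rot: [0.183, 0.983, 0.0, 0.001]
ft_force: [-1.1, -0.5, 0.3]
opening: 8.7
gripper_force: 40.8
```

```bash
python3 -m creep '[-0.05,0.05,-2,0,0,0,1, -0.05,0.05,-3.5,0,0,0,1, -0.05,0.05,-3.5,0,0,0,1]';  python3 -m creep '[0,0,0,0,0,0,0.7, 0,0,0,0,0,0,0.7, 0,0,4,0,0,0,0.7, 0,0,8,0,0,0.15,0.7, -4,-6,8,0,0,0.33,0.6, -9,-12,8,0,0,0.51,0.6, -9,-19,8,0,0,0.7,0.6, -9,-22,8,0,0,0.7,0.6]'; python3 -c "
from h import *
walls();tags();tags2()"
```

```text
time_s: 27.0
tcp_pos: [528.1, 15.3, 22.3]
ee_rot: [0.183, 0.983, 0.0, 0.0]
ft_force: [0.3, 0.2, -1.5]
opening: 8.8
gripper_force: 42.7
time_s: 28.0
tcp_pos: [439.4, -192.0, 102.9]
ee_rot: [-0.167, 0.986, -0.0, 0.001]
ft_force: [1.3, 0.6, 0.2]
opening: 33.6
gripper_force: 0.0
+x 200 s [72.3 73.1 76.2] z [18.1 44.5 50.6]
+y 103 s [71.3 73.3 75.5] z [41.1 48.5 51.5]
-x 116 s [72.5 75.1 77.1] z [21.6 48.1 51.7]
-y 159 s [71.5 72.3 75.5] z [19.8 46.7 51.4]
tcp [ 439.5 -196.   102.6] yaw 198.8 q6 -0.92 open 34.13143249495101
green [318. 183.] 22 c [628.7  33.8  13.8] size 16.7 6.5 yaw 34 shift cm [18.92 22.99] wz 0.26
green [330. 197.] 32 c [592.3   6.4  39.6] size 15.6 9.0 yaw 64 shift cm [15.28 20.25] wz 0.79
green [359. 201.] 31 c [585.3 -57.4  40. ] size 15.9 8.3 yaw 39 shift cm [14.58 13.87] wz 0.35
green [326. 227.] 31 c [528.4  14.7  39. ] size 16.9 8.3 yaw 162 shift cm [ 8.89 21.07] wz -0.65
[334. 402.] 82 R c [ 442.6 -298.9] sz 17 10 yaw 72 shift [  0.31 -10.53]
[297. 439.] 93 R c [ 369.7 -338.7] sz 17 11 yaw 17 shift [ -6.99 -14.51]
[332. 447.] 93 G c [ 417.3 -367.4] sz 19 10 yaw 36 shift [ -2.22 -17.38]
```

```bash
python3 -m creep '[-2.1,-16.5,0,0,0,0.265,0.6, -2.1,-16.5,0,0,0,0.265,0.6, -2.1,-16.5,0,0,0,0.265,0.6, -2.1,-16.5,-4.2,0,0,0.265,0.6, -2.1,-16.5,-4.2,0,0,0.265,0.6, -2.1,-16.5,-4.2,0,0,0.265,0.6, -2.1,-16.5,-4.2,0,0,0.265,0.6]'; python3 -c "
from h import *
tags2();tags2()"
```

```text
time_s: 29.02
tcp_pos: [419.9, -355.5, 61.8]
ee_rot: [-0.295, 0.956, -0.001, 0.0]
ft_force: [0.3, -0.3, 0.6]
opening: 34.3
gripper_force: 0.0
[297. 439.] 94 R c [ 369.8 -338.8] sz 17 10 yaw 16 shift [-5.    1.68]
[332. 447.] 87 G c [ 417. -367.] sz 19 10 yaw 37 shift [-0.27 -1.14]
[297. 439.] 93 R c [ 369.7 -338.8] sz 17 11 yaw 13 shift [-4.99  1.69]
[332. 447.] 87 G c [ 417.1 -367.1] sz 18 10 yaw 37 shift [-0.25 -1.14]
```

```bash
python3 -m creep '[-0.25,-1.15,0,0,0,0,0.6, -0.25,-1.15,-2,0,0,0,0.6, -0.25,-1.15,-3.85,0,0,0,0.6, -0.25,-1.15,-3.85,0,0,0,0.6, -0.25,-1.15,-3.85,0,0,0,1, -0.25,-1.15,-3.85,0,0,0,1, -0.25,-1.15,-3.85,0,0,0,1, -0.25,-1.15,-3.85,0,0,0,1]' 40;  python3 -m creep '[0,0,3,0,0,0,1, 0,0,8,0,0,0,1, 0,0,8,0,0,0,1, 0,0,8,0,0,0,1]'
```

```text
time_s: 30.12
tcp_pos: [416.8, -368.0, 22.7]
ee_rot: [-0.294, 0.956, -0.001, 0.0]
ft_force: [-0.7, -1.8, 6.2]
opening: 8.8
gripper_force: 42.7
time_s: 30.62
tcp_pos: [416.2, -366.8, 101.2]
ee_rot: [-0.294, 0.956, 0.0, -0.0]
ft_force: [0.4, 0.7, -1.5]
opening: 8.5
gripper_force: 41.8
```

```bash
python3 -m creep '[10.4,31.6,0,0,0,0,1, 10.4,31.6,0,0,0,0,1, 10.4,31.6,0,0,0,0,1, 10.4,31.6,0,0,0,0,1, 10.4,31.6,0,0,0,0,1, 10.4,31.6,0,0,0,0,1, 10.4,31.6,-4.5,0,0,0,1, 10.4,31.6,-4.5,0,0,0,1]';  python3 -m creep '[0,0,0,0,0,0,1, 0,0,0,0,0,0,1]'
```

```text
time_s: 31.62
tcp_pos: [517.5, -50.1, 53.3]
ee_rot: [-0.295, 0.956, 0.002, -0.003]
ft_force: [-0.3, 0.2, -1.5]
opening: 8.9
gripper_force: 41.7
time_s: 31.88
tcp_pos: [521.0, -51.8, 57.9]
ee_rot: [-0.294, 0.956, -0.0, 0.001]
ft_force: [0.2, 0.5, -0.8]
opening: 8.9
gripper_force: 41.7
```

```bash
python3 -m creep '[0,0.1,-2,0,0,0,1, 0,0.1,-3.5,0,0,0,1, 0,0.1,-3.5,0,0,0,1]';  python3 -m creep '[0,0,0,0,0,0,0.7, 0,0,0,0,0,0,0.7, 0,0,4,0,0,0,0.7, 0,0,8,0,0,0.15,0.7, -4,-6,8,0,0,0.33,0.6, -7.8,-12,8,0,0,0.51,0.6, -7.8,-18,8,0,0,0.69,0.6, -7.8,-18,8,0,0,0.69,0.6]'; python3 -c "
from h import *
walls();tags();tags2()"
```

```text
time_s: 32.25
tcp_pos: [520.5, -50.5, 21.7]
ee_rot: [-0.294, 0.956, -0.0, 0.0]
ft_force: [-0.6, 0.2, -0.7]
opening: 8.9
gripper_force: 43.8
time_s: 33.25
tcp_pos: [441.8, -232.6, 102.3]
ee_rot: [-0.601, 0.799, -0.001, 0.0]
ft_force: [-0.0, 0.3, 1.1]
opening: 34.2
gripper_force: 0.0
+x 196 s [72.2 73.1 76.4] z [19.2 44.6 50.7]
+y 103 s [71.4 73.3 75.5] z [41.7 48.4 51.5]
-x 115 s [72.5 75.  77.1] z [23.4 47.8 51.3]
-y 163 s [71.4 72.3 75.6] z [19.5 46.3 50.8]
tcp [ 442.  -233.2  102. ] yaw 253.6 q6 -1.94 open 34.03410001035978
green [317. 182.] 23 c [628.6  34.4  13.3] size 17.6 5.6 yaw 39 shift cm [18.66 26.75] wz -0.61
green [330. 197.] 30 c [592.4   6.4  39.5] size 15.6 8.9 yaw 64 shift cm [15.03 23.95] wz -0.16
green [359. 200.] 31 c [585.5 -57.2  39.6] size 15.7 8.4 yaw 36 shift cm [14.35 17.6 ] wz -0.65
green [326. 227.] 31 c [528.3  14.7  39.9] size 16.6 8.3 yaw 162 shift cm [ 8.62 24.79] wz 1.54
green [356. 231.] 34 c [519.  -51.1  40.3] size 16.8 8.2 yaw 41 shift cm [ 7.7  18.21] wz -0.58
[334. 402.] 83 R c [ 442.4 -299.5] sz 18 10 yaw 71 shift [ 0.03 -6.79]
[297. 439.] 96 R c [ 369.7 -338.6] sz 17 11 yaw 15 shift [ -7.24 -10.7 ]
```

All four green housings sit flat, with tag tops at ~39.7 mm. Next, R1.

```bash
python3 -m creep '[0.05,-6.6,0,0,0,0,0.6, 0.05,-6.6,-4.2,0,0,0,0.6, 0.05,-6.6,-4.2,0,0,0,0.6, 0.05,-6.6,-4.2,0,0,0,0.6]'; python3 -c "
from h import *
tags2()"
```

```text
time_s: 33.9
tcp_pos: [443.3, -295.3, 60.7]
ee_rot: [-0.6, 0.8, 0.0, 0.0]
ft_force: [0.2, 0.6, 0.3]
opening: 34.0
gripper_force: 0.0
[334. 402.] 82 R c [ 442.5 -299.3] sz 18 10 yaw 71 shift [-0.11 -0.38]
[297. 439.] 90 R c [ 369.7 -338.6] sz 17 11 yaw 14 shift [-7.39 -4.31]
```

```bash
python3 -m creep '[-0.1,-0.35,0,0,0,0,0.6, -0.1,-0.35,-2,0,0,0,0.6, -0.1,-0.35,-3.8,0,0,0,0.6, -0.1,-0.35,-3.8,0,0,0,0.6, -0.1,-0.35,-3.8,0,0,0,1, -0.1,-0.35,-3.8,0,0,0,1, -0.1,-0.35,-3.8,0,0,0,1, -0.1,-0.35,-3.8,0,0,0,1]' 40;  python3 -m creep '[0,0,3,0,0,0,1, 0,0,8,0,0,0,1, 0,0,8,0,0,0,1, 0,0,8,0,0,0,1]'
```

```text
time_s: 34.95
tcp_pos: [442.5, -300.2, 23.0]
ee_rot: [-0.6, 0.8, -0.001, 0.0]
ft_force: [-0.5, 1.1, 7.1]
opening: 9.1
gripper_force: 40.7
time_s: 35.45
tcp_pos: [441.8, -299.6, 101.8]
ee_rot: [-0.6, 0.8, -0.0, 0.0]
ft_force: [0.0, 0.1, -1.4]
opening: 9.1
gripper_force: 39.8
```

```bash
python3 -m creep '[0.5,35,1,0,0,0,1, 0.5,35,1,0,0,0,1, 0.5,35,1,0,0,0,1, 0.5,35,1,0,0,0,1, 0.5,35,1,0,0,0,1, 0.5,45,1,0,0,0,1, 1.1,69,1,0,0,0,1, 1.1,69,1,0,0,0,1]';  python3 -c "
from h import *
print(telemetry.observe()['tcp_pos'])"
```

```text
time_s: 36.45
tcp_pos: [448.3, 202.0, 110.4]
ee_rot: [-0.6, 0.8, 0.0, -0.001]
ft_force: [0.5, -0.7, -0.5]
opening: 8.8
gripper_force: 39.7
[448.25269531 201.9950231  110.3757103 ]
```

```bash
python3 -m creep '[0.4,18.7,-1,0,0,0,1, 0.4,18.7,-1,0,0,0,1, 0.4,18.7,-1,0,0,0,1, 0.4,18.7,-5,0,0,0,1, 0.4,18.7,-5,0,0,0,1, 0.4,18.7,-5,0,0,0,1]';  python3 -m creep '[0,0,0,0,0,0,1]'; python3 -c "
from h import *
im,d=shot('top')
for k,ce,n,q in blobs('top',im,d,300): print(k,n,rect(q))
print(telemetry.observe()['tcp_pos'])"
```

```text
time_s: 37.2
tcp_pos: [453.1, 386.4, 61.7]
ee_rot: [-0.6, 0.8, 0.0, -0.001]
ft_force: [0.6, -0.2, -0.2]
opening: 8.6
gripper_force: 39.7
time_s: 37.33
tcp_pos: [454.0, 386.7, 62.8]
ee_rot: [-0.6, 0.8, -0.0, 0.001]
ft_force: [-0.0, -0.3, -0.8]
opening: 8.6
gripper_force: 39.7
green 1005 (array([551.3, -27.6]), array([131.5, 133.3]), 83.4)
red 942 (array([466.8, 308.7]), array([ 77.5, 174.5]), 10.6)
[453.93514854 386.69756487  62.77615147]
```

```bash
python3 -m creep '[-0.15,0.45,0,0,0,0,1, -0.15,0.45,-2,0,0,0,1, -0.15,0.45,-3.5,0,0,0,1, -0.15,0.45,-3.95,0,0,0,1, -0.15,0.45,-3.95,0,0,0,1]';  python3 -m creep '[0,0,0,0,0,0,0.7, 0,0,0,0,0,0,0.7, 0,0,4,0,0,0,0.7, 0,0,8,0,0,0.15,0.7, 0,-6,8,0,0,0.33,0.6, 0,-12,8,0,0,0.51,0.6, 0,-18,8,0,0,0.69,0.6, 0,-24,8,0,0,0.7,0.6]'; python3 -c "
from h import *
tags();tags2()"
```

```text
time_s: 38.0
tcp_pos: [451.2, 391.3, 23.0]
ee_rot: [-0.6, 0.8, -0.0, -0.0]
ft_force: [-4.7, -3.4, 9.9]
opening: 8.6
gripper_force: 41.2
time_s: 39.0
tcp_pos: [451.7, 152.4, 102.0]
ee_rot: [0.839, -0.544, 0.0, -0.0]
ft_force: [2.0, -0.0, 0.2]
opening: 34.2
gripper_force: 0.0
tcp [451.3 146.5 101.9] yaw -66.2 q6 -1.85 open 34.30409126982599
green [317. 182.] 24 c [628.5  34.1  14.7] size 17.0 5.9 yaw 37 shift cm [ 17.73 -11.24] wz -1.34
green [330. 197.] 31 c [592.5   6.8  41.6] size 14.7 9.0 yaw 63 shift cm [ 14.12 -13.97] wz -0.88
green [359. 201.] 32 c [585.4 -57.4  39.8] size 16.1 7.9 yaw 38 shift cm [ 13.41 -20.39] wz -1.33
green [326. 226.] 29 c [528.3  15.   40.8] size 16.3 7.6 yaw 162 shift cm [  7.7  -13.15] wz 0.84
green [356. 231.] 34 c [519.  -51.1  39.9] size 16.7 8.4 yaw 39 shift cm [  6.78 -19.76] wz -1.31
red [153. 262.] 36 c [450.6 390.8  40. ] size 17.4 8.9 yaw 72 shift cm [-0.06 24.43] wz -0.73
red [489. 299.] 38 c [ 370.  -339.1   40.8] size 16.1 8.0 yaw 6 shift cm [ -8.13 -48.56] wz 1.26
[297. 439.] 95 R c [ 369.6 -338.4] sz 17 11 yaw 14 shift [ -8.2  -48.77]
```

```bash
python3 -m creep '[0,-6,0,0,0,-0.18,0.6, 0,-12,0,0,0,-0.36,0.6, 0,-18,0,0,0,-0.54,0.6, 0,-24,0,0,0,-0.72,0.6, 0,-30,0,0,0,-0.9,0.6, -2,-36,0,0,0,-1.08,0.6, -6,-40,0,0,0,-1.26,0.6, -8,-44,0,0,0,-1.44,0.6]'; python3 -m creep '[0,-2,0,0,0,-0.18,0.6, 0,-3,-2,0,0,-0.35,0.6, 0,-3,-4,0,0,-0.35,0.6, 0,-3,-4,0,0,-0.35,0.6]'; python3 -c "
from h import *
tags2();tags2()
tags()"
```

```text
time_s: 40.1
tcp_pos: [370.4, -287.1, 101.9]
ee_rot: [-0.267, 0.964, 0.0, -0.0]
ft_force: [0.7, 0.0, -0.1]
opening: 33.9
gripper_force: 0.0
time_s: 40.6
tcp_pos: [371.4, -315.3, 60.8]
ee_rot: [-0.098, 0.995, 0.001, -0.001]
ft_force: [0.8, -0.4, -0.9]
opening: 33.6
gripper_force: 0.0
[296. 440.] 75 R c [ 369.5 -338.6] sz 16 11 yaw 16 shift [-0.23 -2.29]
[296. 440.] 76 R c [ 369.7 -338.5] sz 17 11 yaw 15 shift [-0.24 -2.25]
tcp [ 372.2 -316.2   62.6] yaw 191.3 q6 -1.07 open 33.99215720041003
green [318. 183.] 22 c [628.8  33.9  15.5] size 17.0 6.1 yaw 35 shift cm [25.66 35.01] wz 0.42
green [330. 197.] 31 c [592.5   6.4  40.4] size 15.4 8.8 yaw 68 shift cm [22.03 32.26] wz 1.0
green [359. 201.] 32 c [585.5 -57.4  39.5] size 16.4 7.9 yaw 35 shift cm [21.32 25.87] wz 0.41
green [326. 227.] 31 c [528.4  14.7  40.6] size 16.6 8.3 yaw 162 shift cm [15.61 33.08] wz -0.52
green [356. 231.] 34 c [518.9 -51.   40.5] size 16.8 8.4 yaw 40 shift cm [14.67 26.52] wz 0.5
red [153. 261.] 38 c [451.2 390.9  39.9] size 18.1 9.3 yaw 72 shift cm [ 7.9 70.7] wz 1.06
```

```bash
python3 -m creep '[-0.25,-2.25,0,0,0,0.03,0.6, -0.25,-2.25,-1,0,0,0.03,0.6]'; python3 -c "
from h import *
print(telemetry.observe()['tcp_pos'])"
```

```text
time_s: 41.0
tcp_pos: [370.0, -340.2, 53.0]
ee_rot: [-0.113, 0.994, -0.002, 0.001]
ft_force: [-0.2, -0.4, -0.2]
opening: 34.4
gripper_force: 0.0
[ 370.0435023  -340.22281557   53.01694588]
```

```bash
python3 -m creep '[0,0.1,-2,0,0,0,0.6, 0,0.1,-3,0,0,0,0.6, 0,0.1,-3,0,0,0,0.6, 0,0.1,-3,0,0,0,1, 0,0.1,-3,0,0,0,1, 0,0.1,-3,0,0,0,1, 0,0.1,-3,0,0,0,1]' 40;  python3 -m creep '[0,0,3,0,0,0,1, 0,0,8,0,0,0,1, 0,0,8,0,0,0,1, 0,0,8,0,0,0,1]'
```

```text
time_s: 41.88
tcp_pos: [369.6, -338.0, 22.6]
ee_rot: [-0.113, 0.994, -0.001, 0.0]
ft_force: [0.5, 0.6, 5.7]
opening: 8.9
gripper_force: 41.1
time_s: 42.38
tcp_pos: [368.9, -337.3, 101.5]
ee_rot: [-0.113, 0.994, 0.0, -0.0]
ft_force: [-0.6, -0.0, -0.9]
opening: 8.9
gripper_force: 40.3
```

```bash
python3 -m creep '[2,6,1,0,0,0,1, 4,12,1,0,0,0,1, 6,17.8,1,0,0,0,1, 7,23.8,1,0,0,0,1, 7.5,30,1,0,0,0,1, 8,36,1,0,0,0,1, 9,42,1,0,0,0,1, 10,48,1,0,0,0,1]'; python3 -m creep '[0.4,6,0,0,0,0,1, 0.8,11.8,0,0,0,0,1, 0.8,11.8,-4,0,0,0,1, 0.8,11.8,-5,0,0,0,1, 0.8,11.8,-5,0,0,0,1, 0.8,11.8,-5,0,0,0,1]'; python3 -m creep '[0,0,0,0,0,0,1]'
```

```text
time_s: 43.38
tcp_pos: [468.4, 144.3, 110.6]
ee_rot: [-0.113, 0.994, -0.0, -0.001]
ft_force: [0.9, -0.3, -0.7]
opening: 8.7
gripper_force: 40.3
time_s: 44.12
tcp_pos: [477.8, 259.8, 62.8]
ee_rot: [-0.113, 0.994, 0.0, 0.001]
ft_force: [0.7, -0.4, -0.6]
opening: 9.1
gripper_force: 40.3
time_s: 44.25
tcp_pos: [477.9, 260.0, 63.0]
ee_rot: [-0.113, 0.994, 0.0, 0.001]
ft_force: [0.1, -0.2, 0.2]
opening: 8.9
gripper_force: 40.3
```

```bash
python3 -m creep '[0,0.1,0,0,0,0,1, 0,0.1,-2,0,0,0,1, 0,0.1,-3.5,0,0,0,1, 0,0.1,-3.85,0,0,0,1, 0,0.1,-3.85,0,0,0,1]';  python3 -m creep '[0,0,0,0,0,0,0.7, 0,0,0,0,0,0,0.7, 0,0,4,0,0,0,0.7, 0,0,8,0,0,0,0.7, -4,-6,12,0,0,0,0.6, -8,-12,12,0,0,0,0.6, -10,-18,12,0,0,0,0.6, -10,-24,12,0,0,0,0.6]'; python3 -m creep '[0,-6,0,0,0,0,0.6, 0,-12,0,0,0,0,0.6, 0,-18,0,0,0,0,0.6, 0,-18,0,0,0,0,0.6]';python3 - <<'E'
from h import *
walls();im,_=tags();tags2()
im2,_=shot('side')
a=cv2.resize(im[150:320,125:405],None,fx=2.7,fy=2.7,interpolation=cv2.INTER_CUBIC);cv2.imwrite('pics/f1.png',a[:,:,::-1])
a=cv2.resize(im2[110:460,210:480],None,fx=1.7,fy=1.7,interpolation=cv2.INTER_CUBIC);cv2.imwrite('pics/f2.png',a[:,:,::-1])
E
```

```text
time_s: 44.88
tcp_pos: [477.2, 261.4, 23.5]
ee_rot: [-0.113, 0.994, -0.0, -0.0]
ft_force: [-0.6, -0.3, -0.7]
opening: 9.1
gripper_force: 40.3
time_s: 45.88
tcp_pos: [378.8, 43.7, 143.9]
ee_rot: [-0.114, 0.993, -0.0, 0.001]
ft_force: [1.5, -0.8, 1.3]
opening: 34.5
gripper_force: 0.0
time_s: 46.38
tcp_pos: [380.1, -139.2, 143.4]
ee_rot: [-0.11, 0.994, -0.001, 0.0]
ft_force: [-0.3, 1.1, -0.4]
opening: 34.2
gripper_force: 0.0
+x 196 s [72.1 73.1 76.2] z [19.1 44.3 51.4]
+y 103 s [71.4 73.3 75.5] z [41.8 48.5 52.1]
-x 113 s [72.6 75.1 77. ] z [26.6 48.4 51. ]
-y 162 s [71.5 72.3 75.5] z [21.  46.7 51.5]
tcp [ 379.8 -135.8  143.2] yaw 192.9 q6 -0.78 open 34.6703156173496
green [318. 183.] 22 c [628.6  34.2  14.3] size 17.5 5.5 yaw 38 shift cm [24.88 17.  ] wz 0.44
green [330. 197.] 31 c [592.2   6.5  39.9] size 15.6 9.0 yaw 64 shift cm [21.24 14.23] wz 0.9
green [359. 201.] 31 c [585.4 -57.2  39.8] size 16.3 8.2 yaw 36 shift cm [20.56  7.85] wz 0.4
green [326. 226.] 29 c [528.3  15.1  40.3] size 16.5 7.6 yaw 162 shift cm [14.85 15.08] wz -0.55
green [356. 231.] 34 c [519.  -51.1  40.5] size 16.8 8.3 yaw 40 shift cm [13.92  8.47] wz 0.47
red [213. 250.] 33 c [477.2 260.3  39.7] size 16.1 8.9 yaw 9 shift cm [ 9.74 39.61] wz -0.06
red [153. 262.] 38 c [450.9 390.8  39.5] size 16.9 9.1 yaw 69 shift cm [ 7.11 52.66] wz 0.99
```

View pics/f1.png

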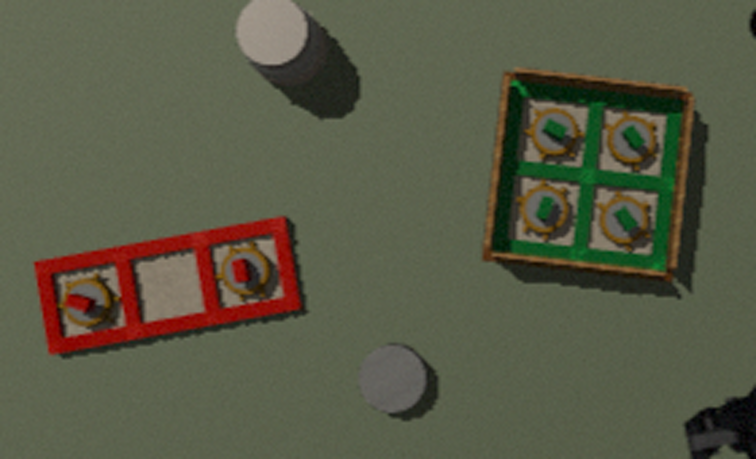

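View pics/f2.png

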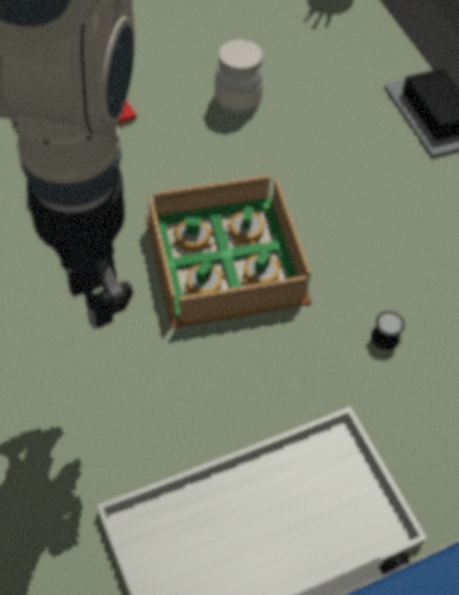

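The pictures show the tray empty. All four green housings are in the tote nests with the walls upright, and both reds are inside rack nests at f1 (88,303) and (245,270). The jar, tin and loupe have not moved.

```bash
python3 -m creep '[0,0,0,0,0,0,0.6, 0,0,0,0,0,0,0.6]'; python3 -c "
from h import *
print(workorder.finish_job())"
```

```text
time_s: 46.82
tcp_pos: [380.3, -134.3, 143.3]
ee_rot: [-0.114, 0.993, -0.0, 0.0]
ft_force: [0.8, 1.0, -0.9]
opening: 33.9
gripper_force: 0.0
the job is handed in; nothing more can be done
None
```

I handed the job in at 46.8 s: all four tote walls are upright, the four green housings are in the tote nests, the two red ones are in the reject rack, the tray is empty, and the jar, loupe and tin weren't touched (no verdict came back).

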